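Set a bone rod in the marking jig and stamp its mark

ROBOT

A 7-joint arm with a two-finger parallel gripper is mounted at the origin on the work surface. World frame = base frame: x ahead of the robot, y to its left, z up, the work surface at z = 0. Lengths are in m, angles in rad, forces in N, time in s.
With the tool pointing down it reaches from about 0.425 to 0.925 m from the base axis. Payload 6.8 kg.
Tool frame: the origin (TCP) lies at the centre of the arm's flange, where the gripper is bolted on; the fingertips stand 182 mm ahead of it and the grasp point (between the pads) lies 163 mm ahead of it; z points along the fingers, y is the line along which they close (so a half turn about z gives the same grasp; the last joint's range is limited). The gripper opens to 88 mm and grips with 3 to 60 N. Pads are 20 mm wide; open, the fingers measure 115 mm over their backs; the gripper's body (75 mm by 178 mm) begins 61 mm behind the grasp point.
Start: joints at [-1.272, 0.477, 0.022, 1.555, -0.011, 1.109, -0.083], TCP at [0.267, 0.62, 0.405] pointing down, gripper open.
Joint ranges: [-2.96, 2.96], [-0.34, 2.1], [-1.41, 1.46], [0.24, 2.44], [-1.37, 4.51], [0.17, 1.92], [-2.96, 2.96]. Speed limits (rad/s): [2.39, 2.39, 3.14, 3.14, 3.14, 3.14, 3.14].

INTERFACE

Orientations are given as a unit quaternion [w, x, y, z].
In Python, from plant import robot, cams gives the robot as it stands.
- The arm moves only by the tool send_rows, never from a script. Its argument "deltas" is a list of rows, each a list of 7 numbers: the shift along the tool's x, y, z in cm, then the turn, a rotation vector about the tool's x, y, z in degrees, then the opening, from 0 (shut) to 1 (fully open). In form: [[dx, dy, dz, ax, ay, az, jaw], ...]. A call has 1 to 12 rows; each row is the pose to reach, as a shift and turn from the pose commanded when the call began, along the tool's axes at that moment; what a row does not reach only later rows make up. A row lasts 1/12 s, in which the tool goes at most 41.7 mm and 7.16 degrees, less where a joint would pass 70% of its speed; a pose out of reach is approached as far as the arm can. A call with a gripper value outside its range is refused whole. The fingers move at their own pace and stop on an object; "force" is the grip in N (left out, the last holds). Time passes only in rows, so rows that repeat a pose let the fingers close. It gives the time, the measured TCP pose, the force, the opening and the grip force at its end, in the units of the state.
- robot.observe(): the state, without advancing time (a new reading comes with each control period).
- cams.get_image(name): name is "scene" or "top"; returns (picture, depth): 420x560x3 uint8, blue, green, red; 420x560 float32, m along the optical axis (not along the pixel's ray), 0 where there is no reading.
- cams.calibration(name): a dict with "fx", "fy", "cx", "cy" (pixels), "pose" (4x4, takes a point from camera to world coordinates). Camera axes: x right, y up, looking along -z (the intrinsics and any distortion apply to the point x, -y, -z); pixel columns grow to the right and rows downward; lengths in m; the calibration is good to about 2 mm. A picture is of the moment at which its call begins. calibration takes no time and is no camera call.
- robot.finish_job(): hands the job in; it is judged then, once.
The state is a dict: "time_s": time; "joint_positions": joint angles; "dq": joint speeds; "tau": joint torques, N m; "ee_pos": TCP position; "tool_rot": TCP orientation; "force": force on the tool from outside, world axes, zero at the start; "moment": the same for the moment, N m; "opening": finger opening in m; "grip_force": force on a finger pad.
Only numpy, scipy, OpenCV 4.12 (cv2) and the standard library are available. Lean on these libraries where they do the work, as an engineer would, in place of code of your own. Each camera call takes 0.05 s, during which the arm holds its last target. There are 200 camera calls.

TASK

Take the straight round bone rod that lies on the tablecloth and lay it in the open part of the marking jig's V-groove (lay it down, do not drop it) and let go of it, then push it along the groove, in under the overhanging arm, until its end touches the stop. With the rod home, press the sprung plunger on top of the arm fully down to stamp the mark, hold it down for a moment and let it come back up, leaving the rod against the stop. Leave the other things on the table where they are.

Things in the scene. Friction and masses are not known exactly. Their poses are not given: they have to be found in the camera images.
- rod_center (a point): Centre of the loose bone rod: a straight cream-coloured cylinder with flat ends and a small dark marrow spot at each end, 32 mm diameter, 130 mm long, about 0.13 to 0.27 kg. At the start it lies on the table, its centre 16 mm up. The x axis runs along the rod; both ends are alike.
- jig: Marking jig fixed to the table: wooden block with a V-groove; a steel column at one end carries an arm over the groove. Origin on the centre line at the table's surface; x runs level along the groove towards the stop, z up. Block: x = -175 to +140 mm, 80 mm wide, flat top 47 mm high (fingers beside the rod meet it there). V: 45 degree sides, mouth 29 mm wide.
- stop_face (a point): Where the rod's end must touch: steel stop plate, face at jig x = +140 mm, point 55 mm above the table on the axis of a seated rod (which has y = 0, 55 mm high). The home rod's centre is 65 mm before it, at jig x = +75 mm. The column behind reaches jig x = +183 mm, 80 mm wide, 128 mm high. Axes as the jig's.
- groove_open (a point): Middle of the open part of the groove (jig x = -175 to -10 mm, nothing above it), jig x = -92.5 mm, at the seated rod's axis, 55 mm above the table. Axes as the jig's.
- bridge_edge (a point): Lower front edge of the steel arm over the groove, jig x = -10 mm, 110 mm above the table. The arm runs from here to the column, 56 mm wide, 18 mm thick (top 128 mm high), slot 14 mm wide along its middle, sides open. The home rod's free end, at jig x = +10 mm, is 20 mm inside this edge, so the last push must reach in under the arm at a slant.
- plunger_top (a point): Centre of the flat top of the plunger's black round knob (36 mm diameter, 14 mm thick), on top of the jig's arm at jig x = +95 mm, 168 mm above the table when up. It is pressed straight down.
- plunger (a joint): Travel of the sprung plunger in m: 0 up, 0.022 fully down (solid end). The spring takes about 3 N to start and 9 N fully down, and returns it by itself. Its lower end stays clear of the seated rod.
- awl: Loose bystander: flat tapering bone awl, about 147 mm long along its x (from -75 to +72 mm), 16 mm wide, 14 mm high, narrowing to +x. Origin on its underside.
- slab: Loose bystander: flat bone plate 105 x 36 x 12 mm, long along its x. Origin at the centre of its underside.
- knuckle: Loose bystander: small turned bone knob standing on the table close beside the rod (its axis 66 to 73 mm from the rod's), 40 mm diameter, 40 mm high. Origin at the centre of its underside.
- tube: Loose bystander: bone ring standing on end, 42 mm diameter, 48 mm high. Origin at the centre of its underside.
- rasp: Loose bystander: rasp with wooden handle lying along its x, from -93 to +98 mm, 22 mm wide, 20 mm high. Origin on its underside.
- glue: Loose bystander: white glue bottle, 48 mm diameter, 125 mm high, upright. Origin at the centre of its underside.
There are look-alikes about, which are no part of the job. Of the things like the part that bears rod_center, leave any that is blue; of the rest the smaller one is meant.

How it is judged:
On the way, in this order (a step that is already met when the one before it is completed fails the run):
1. the rod lies in the open part of the groove, let go, its end still more than 50 mm short of the stop (x of rod_center in the frame of jig between -0.15 and 0.025 m and y of rod_center in the frame of jig between -0.004 and 0.004 m and height (world z) of rod_center between 0.051 and 0.059 m and angle between the x axis of rod_center and the x axis of jig, either way round below 0.08 rad and contact force between the fingers and rod below 0.1 N), for 0.1 s.
2. the rod is home: in the groove, its end within 2.5 mm of the stop (x of rod_center in the frame of jig above 0.0725 m and y of rod_center in the frame of jig between -0.004 and 0.004 m and height (world z) of rod_center between 0.051 and 0.059 m), for 0.2 s.
3. with the rod home, the plunger is held fully down (at least 20 of its 22 mm) (value of joint plunger above 0.02 m and x of rod_center in the frame of jig above 0.0725 m), for 0.2 s.
At the end, for the whole second after the job is handed in: The rod lies at rest in the groove (within 4 mm of its seated line and height, within 3.4 degrees of the groove's direction), its end within 2.5 mm of the stop face, and the plunger is back up to within 3 mm (all of step 2 and x of rod_center in the frame of jig below 0.0775 m and angle between the x axis of rod_center and the x axis of jig, either way round below 0.06 rad and value of joint plunger below 0.003 m and linear speed of rod below 0.01 m/s); the robot touches nothing.
It fails at once if the rod is dropped: out of the fingers with its centre more than 90 mm above the table (height (world z) of rod_center above 0.09 m and contact force between the fingers and rod below 0.02 N).
It fails at once if the plunger is pressed before the rod is home (value of joint plunger above 0.012 m and x of rod_center in the frame of jig below 0.0715 m).
It fails at once if a bystander is moved more than 20 mm (distance of any of awl, slab, knuckle, tube, rasp, glue from where it was at the start of the episode above 0.02 m).
It also fails if it takes over 58 s, if anything falls off the work surface, if the arm or the gripper's body presses on something with over 40 N, if the wrist force passes 120 N, or if a joint passes its speed limit or range.

## Working session

There is one attempt and no reset: what is moved stays moved. The work goes in short steps, Python scripts to look and compute and a tool call to move; the robot and the scene stay as the last step left them, time stands still between calls to the robot, and variables do not carry over. Pictures are saved under pics/ and viewed, at most 14 in all, crops included, and the job is handed in when it is done.

Besides the shell and the picture viewer there is one more tool, called after "Request:" as name([rows], argument=value, ...), one row to a line, values as JSON. send_rows: Moves the arm, as the interface text tells. Its arguments: {"type":"object","properties":{"deltas":{"type":"array"},"force":{"type":"number"}},"required":["deltas"]}

```bash
ls; mkdir -p pics; cat > h.py <<'E'
import numpy as np, cv2
from plant import robot, cams
def grab(n):
    im,d=cams.get_image(n); c=cams.calibration(n); return im,d,c
def world(d,c):
    v,u=np.mgrid[0:d.shape[0],0:d.shape[1]]
    P=np.stack([(u-c['cx'])/c['fx']*d,-(v-c['cy'])/c['fy']*d,-d],-1)
    T=np.array(c['pose']); W=P@T[:3,:3].T+T[:3,3]; W[d<=0]=np.nan; return W
E
python3 - <<'E'
from h import *
for n in('scene','top'):
    im,d,c=grab(n); cv2.imwrite(f'pics/{n}0.png',im); np.savez(f'{n}0.npz',im=im,d=d,W=world(d,c)); print(n,{k:v for k,v in c.items()})
print(robot.observe())
E
```

```text
pics
scene {'fx': 379.2348841095357, 'fy': 379.2348841095357, 'cx': 278.3577618695423, 'cy': 209.04262337190602, 'pose': array([[ 0.88750819, -0.26930451,  0.37390413,  0.92068674],
       [ 0.46057117,  0.5435609 , -0.70172341, -0.61345153],
       [-0.01426239,  0.79499473,  0.60644864,  0.71548809],
       [ 0.        ,  0.        ,  0.        ,  1.        ]])}
top {'fx': 490.6336296528916, 'fy': 490.6336296528916, 'cx': 279.618043747143, 'cy': 208.86962072761264, 'pose': array([[-0.02261827,  0.9871646 , -0.15809636,  0.39667193],
       [-0.99955596, -0.01926106,  0.02273543,  0.09386586],
       [ 0.01939851,  0.1585404 ,  0.98716191,  1.07891068],
       [ 0.        ,  0.        ,  0.        ,  1.        ]])}
{'time_s': 0.1, 'joint_positions': array([-1.27207501,  0.47772768,  0.02235672,  1.55632188, -0.01148929,
        1.10928499, -0.0830607 ]), 'dq': array([-6.97844858e-05, -2.48135471e-03,  1.86810281e-03, -2.07510690e-03,
        7.89648149e-04,  1.15214779e-03, -2.17096317e-04]), 'tau': array([ 3.79544188e-03, -5.84094572e+01,  1.53952807e+00, -2.73318565e+01,
       -5.42726624e-02,  1.31254501e-02,  3.89783668e-05]), 'ee_pos': array([0.26699739, 0.61969359, 0.40378507]), 'tool_rot': array([-9.72666065e-05,  2.01985350e-01,  9.79388211e-01, -8.00855218e-04]), 'force': array([ 0.14680262, -0.56460309, -0.04296436]), 'moment': array([-7.88545508e-05, -8.29352002e-03, -2.40655101e-02]), 'grip_force': 0.0, 'opening': 0.08783937056935738}
```

View pics/scene0.png

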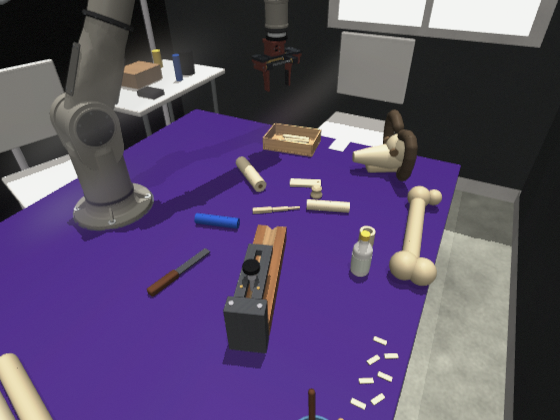

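View pics/top0.png

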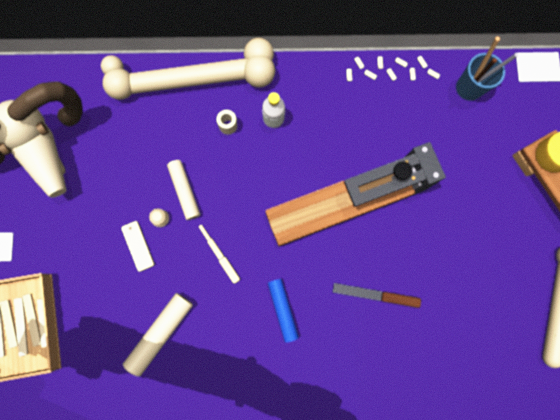

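Top view: candidates are the cream rod at (184,190), a larger cream rod at (158,335) and a blue rod at (284,310). By the description (not blue, the smaller, knuckle beside it at (159,217)) I choose (184,190). The jig runs from (275,225) to the column at (428,165), with the knob at (402,171).

```bash
python3 - <<'E'
from h import *
z=np.load('top0.npz'); im,W=z['im'],z['W']
def seg(box,zlo,zhi):
    x0,y0,x1,y1=box; m=np.zeros(W.shape[:2],bool); m[y0:y1,x0:x1]=1
    return m&(W[...,2]>zlo)&(W[...,2]<zhi)
def rect(m,name):
    p=W[m]; r=cv2.minAreaRect((p[:,:2]*1000).astype(np.float32))
    print(name,len(p),'rect mm',np.round(r[0],1),np.round(r[1],1),round(r[2],1),'z',np.round(np.percentile(p[:,2],[5,50,95]),4))
rect(seg((165,155,203,222),.01,.06),'rod')
rect(seg((115,285,200,380),.01,.08),'big')
rect(seg((145,205,172,230),.01,.08),'knuckle')
rect(seg((190,222,242,285),.006,.05),'awl')
rect(seg((115,215,160,275),.006,.05),'slab')
rect(seg((265,155,348,250),.03,.055),'block')
rect(seg((340,140,446,212),.115,.14),'arm')
rect(seg((385,155,420,188),.155,.19),'knob')
rect(seg((212,105,240,135),.01,.08),'tube');rect(seg((258,90,290,130),.01,.15),'glue')
rect(seg((330,280,425,310),.006,.05),'rasp')
cv2.imwrite('pics/crop.png',cv2.resize(im[140:260,110:250],None,fx=4,fy=4,interpolation=2))
z=np.load('scene0.npz'); W=z['W']
rect(seg((303,197,355,217),.01,.06),'rod_s')
rect(seg((238,255,266,275),.155,.19),'knob_s')
rect(seg((225,225,290,350),.115,.14),'arm_s')
E
```

```text
rod 895 rect mm [607.4 301.7] [131.2  75.9] 19.4 z [0.0163 0.028  0.0327]
big 1910 rect mm [308.3 329.5] [ 43.2 178.8] 52.8 z [0.0266 0.0393 0.0444]
knuckle 248 rect mm [554.5 332.6] [35.2 33.9] 2.1 z [0.0121 0.0355 0.0408]
awl 372 rect mm [474.2 205.6] [145.6  15.5] 33.3 z [0.0074 0.0119 0.0159]
slab 897 rect mm [503.4 356.5] [104.8  90.6] 20.6 z [0.0079 0.0114 0.0371]
block 3025 rect mm [554.5   3.7] [ 80.5 179.9] 19.7 z [0.0336 0.0451 0.049 ]
arm 2353 rect mm [ 612.3 -157.4] [ 80.1 194.2] 19.9 z [0.1231 0.1274 0.1304]
knob 296 rect mm [ 614.8 -164.9] [34.1 35.1] 2.9 z [0.159  0.1671 0.17  ]
tube 323 rect mm [764.2 182.8] [40.3 41. ] 84.6 z [0.0148 0.044  0.0498]
glue 601 rect mm [777.6  79.4] [42.5 48.2] 3.9 z [0.023  0.0823 0.1245]
rasp 873 rect mm [ 391.7 -136.9] [189.9  54.2] 79.5 z [0.0093 0.0148 0.0213]
rod_s 394 rect mm [618.8 274.8] [129.1  28.6] 19.6 z [0.0115 0.0241 0.0302]
knob_s 236 rect mm [ 618.4 -168.5] [35.2 33.4] 61.2 z [0.1587 0.1662 0.1681]
arm_s 1894 rect mm [ 614.5 -159.1] [ 80.1 196.1] 20.1 z [0.119  0.1265 0.1289]
```

View pics/crop.png

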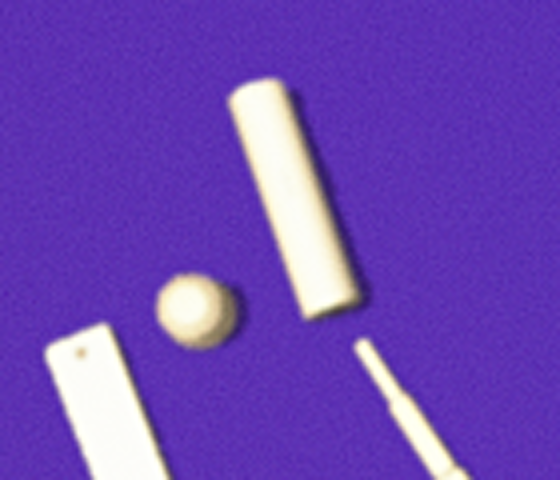

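The crop shows the plain cream rod (crop px (230,90) to (360,310)), the knuckle beside its lower half (197,310) and the awl tip off its end (362,345). The choice holds, so I fit the rod axis and plan the first reach.

```bash
cat >> h.py <<'E'
from scipy.spatial.transform import Rotation as R
def toolR(q): return R.from_quat([q[1],q[2],q[3],q[0]])
def delta(tip,yawx,tilt=0,lead=.182):
    """rows entry to put the tool point `lead` ahead of TCP at tip; tool x at yaw (deg), then tilt about tool y"""
    s=robot.observe(); R0=toolR(s['tool_rot'])
    y=np.radians(yawx); X=np.array([np.cos(y),np.sin(y),0]); Z=np.array([0,0,-1.]); 
    Rt=R.from_matrix(np.stack([X,np.cross(Z,X),Z],1))*R.from_euler('y',tilt,degrees=True)
    p=np.array(tip)-lead*Rt.apply([0,0,1])
    print('t',round(s['time_s'],2),'pos',s['ee_pos'].round(4),'target',p.round(4),'d cm',(R0.inv().apply(p-s['ee_pos'])*100).round(2),'rot',(R0.inv()*Rt).as_rotvec(degrees=True).round(2))
U=np.array([np.cos(np.radians(-70.1)),np.sin(np.radians(-70.1)),0]); O=np.array([.584,-.077,0])
def jig(x,y,z): return O+U*x+np.array([-U[1],U[0],0])*y+np.array([0,0,z])
E
python3 - <<'E'
from h import *
for n,(x0,y0,x1,y1) in {'top':(165,155,203,222),'scene':(303,197,355,217)}.items():
    W=np.load(n+'0.npz')['W']; p=W[y0:y1,x0:x1].reshape(-1,3); p=p[(p[:,2]>.006)&(p[:,2]<.06)]
    d=np.array([.942,.335]); e=np.array([-.335,.942]); 
    for _ in range(3):
        q=p[:,:2]-[.617,.277]; b=q@e; p=p[abs(b)<.03]; q=p[:,:2]-[.617,.277]
        # ridge: top points only
        t=p[:,2]>np.percentile(p[:,2],60); k=np.polyfit(q[t]@d,q[t]@e,1); a=np.arctan(k[0])
        d,e=np.array([d[0]*np.cos(a)+e[0]*np.sin(a),d[1]*np.cos(a)+e[1]*np.sin(a)]),None; e=np.array([-d[1],d[0]])
    u=q@d; c=np.array([.617,.277])+d*(u.min()+u.max())/2
    print(n,'yaw',np.degrees(np.arctan2(d[1],d[0])),'len',np.ptp(u),'mid',c,'ridge off',np.median(q[t]@e),'perp range',np.percentile(q@e,[2,98]), 'z',np.percentile(p[:,2],98))
delta([.621,.277,.1],199.5)
E
```

```text
top yaw 19.15577041198923 len 0.1312339014148492 mid [0.61615796 0.2767075 ] ridge off 0.0041847149415068395 perp range [-0.01105038  0.01895459] z 0.03357088930655272
scene yaw 19.420574292005995 len 0.1291012357392414 mid [0.61791344 0.27732204] ridge off -0.0015561087890107966 perp range [-0.01556252  0.00789299] z 0.03069497166930988
t 0.1 pos [0.267  0.6197 0.4038] target [0.621 0.277 0.282] d cm [-46.07 -17.45  12.21] rot [-9.000e-02 -3.000e-02 -4.281e+01]
```

Request:
send_rows([
  [-4.1,-1.5,0,0,0,-6,0.7],
  [-8.2,-3.1,0,0,0,-12,0.7],
  [-12.2,-4.6,0,0,0,-18,0.7],
  [-16.3,-6.1,0,0,0,-24,0.7],
  [-20.4,-7.6,1,0,0,-30,0.7],
  [-24.5,-9.2,2,0,0,-36,0.7],
  [-28.5,-10.7,3,0,0,-42.8,0.7],
  [-32.6,-12.2,5,0,0,-42.8,0.7],
  [-36.7,-13.8,7,0,0,-42.8,0.7],
  [-40.8,-15.3,9,0,0,-42.8,0.7],
  [-44.5,-16.7,10.5,0,0,-42.8,0.7],
  [-45.9,-17.2,12,0,0,-42.8,0.7],
])

```text
time_s: 1.1
ee_pos: [0.6134, 0.2868, 0.2917]
tool_rot: [0.001, -0.169, 0.986, 0.0]
force: [1.1, 0.1, 0.3]
opening: 0.0616
grip_force: 0.0
```

```bash
python3 - <<'E'
from h import *
delta([.620,.280,.0105],199.3)
for n in('scene','top'):
    im,d,c=grab(n); np.savez(n+'1.npz',im=im,d=d,W=world(d,c))
    cv2.imwrite(f'pics/{n}1.png',im)
s=np.load('scene1.npz')['im'][110:250,220:400];t=np.load('top1.npz')['im'][120:260,100:280]
cv2.imwrite('pics/a1.png',np.hstack([cv2.resize(s,(400,311)),cv2.resize(t,(400,311))]))
print(robot.observe()['opening'],robot.observe()['joint_positions'].round(2))
delta([.620,.280,.0105],199.3)
E
```

```text
t 1.1 pos [0.6134 0.2868 0.2917] target [0.62   0.28   0.1925] d cm [-0.38 -0.85  9.92] rot [-0.01  0.07  0.15]
0.06158756180538221 [-0.51  0.6  -0.02  1.65  0.02  0.91  1.37]
t 1.2 pos [0.6152 0.2806 0.2876] target [0.62   0.28   0.1925] d cm [-0.48 -0.15  9.51] rot [-0.35 -0.3  -0.39]
```

View pics/a1.png

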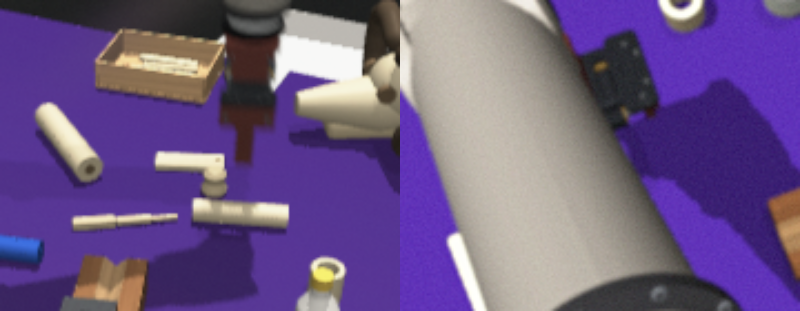

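The scene view shows the fingers not yet settled above the rod (scene px ~(330,178)), with the rod, knuckle and awl undisturbed. I descend, then check.

Request:
send_rows([
  [0,0,0,0,0,0,0.7],
  [0,0,1.5,0,0,0,0.7],
  [0,0,3,0,0,0,0.7],
  [0,0,4.5,0,0,0,0.7],
  [0,0,5.5,0,0,0,0.7],
  [0,0,6,0,0,0,0.7],
  [0,0,6,0,0,0,0.7],
  [0,0,6,0,0,0,0.7],
])

```text
time_s: 1.87
ee_pos: [0.6116, 0.2894, 0.2324]
tool_rot: [0.0, -0.17, 0.986, 0.0]
force: [0.0, 0.3, -0.2]
opening: 0.0612
grip_force: 0.0
```

```bash
python3 - <<'E'
from h import *
delta([.620,.280,.0105],199.3)
im,d,c=grab('scene'); np.savez('scene2.npz',im=im,d=d,W=world(d,c))
cv2.imwrite('pics/a2.png',cv2.resize(im[130:230,260:380],None,fx=5,fy=5,interpolation=2))
delta([.620,.280,.0105],199.3)
E
```

```text
t 1.87 pos [0.6116 0.2894 0.2324] target [0.62   0.28   0.1925] d cm [-0.47 -1.17  3.99] rot [0.02 0.02 0.24]
t 1.92 pos [0.6119 0.2893 0.2328] target [0.62   0.28   0.1925] d cm [-0.45 -1.15  4.03] rot [0.02 0.07 0.22]
```

View pics/a2.png

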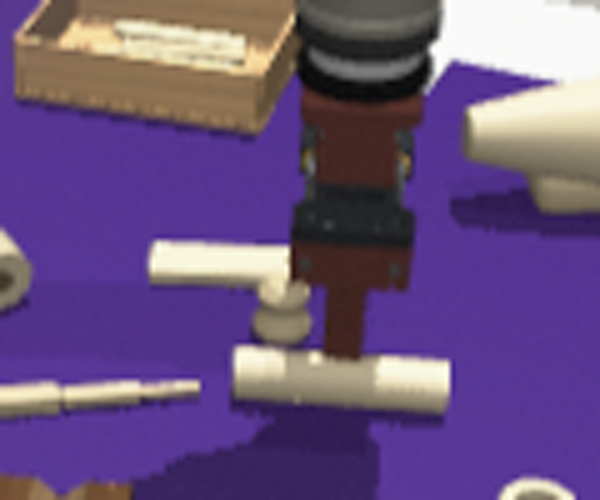

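The view shows the fingers over the rod's middle (crop px (345,330)), clear of the knuckle (283,310). I shift the measured 12 mm across, then go down and close.

Request:
send_rows([
  [-0.2,-0.6,0,0,0,0,0.7],
  [-0.45,-1.15,0,0,0,0,0.7],
  [-0.45,-1.15,0,0,0,0,0.7],
  [-0.45,-1.15,1.3,0,0,0,0.7],
  [-0.45,-1.15,2.6,0,0,0,0.7],
  [-0.45,-1.15,3.5,0,0,0,0.7],
  [-0.45,-1.15,4,0,0,0,0.7],
  [-0.45,-1.15,4,0,0,0,0.7],
])

```text
time_s: 2.58
ee_pos: [0.6189, 0.2792, 0.1894]
tool_rot: [-0.002, -0.17, 0.986, -0.001]
force: [0.6, -0.2, -0.5]
opening: 0.0617
grip_force: 0.0
```

```bash
python3 - <<'E'
from h import *
delta([.620,.280,.0105],199.3)
print(robot.observe()['force'])
E
```

```text
t 2.58 pos [0.6189 0.2792 0.1894] target [0.62   0.28   0.1925] d cm [-0.13  0.04 -0.31] rot [-0.02 -0.21  0.22]
[ 0.6036334  -0.18672987 -0.53078751]
```

Request:
send_rows([
  [0,0,-0.25,0,0,0,0.7],
  [0,0,-0.25,0,0,0,0.7],
  [0,0,-0.25,0,0,0,0.3],
  [0,0,-0.25,0,0,0,0.2],
  [0,0,-0.25,0,0,0,0.2],
  [0,0,-0.25,0,0,0,0.2],
  [0,0,-0.25,0,0,0,0.2],
  [0,0,-0.25,0,0,0,0.2],
], force=20)

```text
time_s: 3.25
ee_pos: [0.6199, 0.2796, 0.1946]
tool_rot: [0.0, -0.169, 0.986, 0.0]
force: [-0.6, -0.6, 0.8]
opening: 0.0316
grip_force: 20.0
```

Request:
send_rows([
  [0,0,0,0,0,0,0.6],
  [0,0,0,0,0,0,0.6],
  [0,0,0.25,0,0,0,0.6],
  [0,0,0.25,0,0,0,0.6],
  [0,0,0.25,0,0,0,0.6],
  [0,0,0.25,0,0,0,0.2],
  [0,0,0.25,0,0,0,0.2],
  [0,0,0.25,0,0,0,0.2],
  [0,0,0.25,0,0,0,0.2],
  [0,0,0.25,0,0,0,0.2],
], force=25)

```text
time_s: 4.08
ee_pos: [0.6199, 0.2794, 0.192]
tool_rot: [0.0, -0.169, 0.986, 0.0]
force: [0.2, -0.3, -0.2]
opening: 0.0314
grip_force: 25.0
```

Request:
send_rows([
  [0,0,-1,0,0,0,0.2],
  [0,0,-2.5,0,0,0,0.2],
  [0,0,-4.5,0,0,0,0.2],
  [0,0,-6.5,0,0,0,0.2],
  [0,0,-8.5,0,0,0,0.2],
  [0,0,-10,0,0,0,0.2],
  [0,0,-10,0,0,0,0.2],
  [0,0,-10,0,0,0,0.2],
])

```text
time_s: 4.75
ee_pos: [0.6201, 0.2794, 0.2936]
tool_rot: [0.001, -0.169, 0.986, 0.0]
force: [-0.5, -0.5, -2.5]
opening: 0.0313
grip_force: 25.0
```

```bash
python3 - <<'E'
from h import *
im,d,c=grab('scene'); cv2.imwrite('pics/a3.png',cv2.resize(im[90:290,210:390],None,fx=3,fy=3,interpolation=2))
print(jig(-.07,0,.1)); delta(jig(-.07,0,.1),109.9)
s=robot.observe(); print(s['force'],s['grip_force'],s['opening'])
E
```

```text
[ 0.56017343 -0.01117983  0.1       ]
t 4.8 pos [0.6196 0.2793 0.2922] target [ 0.5602 -0.0112  0.282 ] d cm [ 15.3  -25.4    1.01] rot [2.000e-02 1.000e-02 8.959e+01]
[-0.47120665  0.63266955 -2.97629995] 24.999563097953796 0.031193628789705108
```

View pics/a3.png

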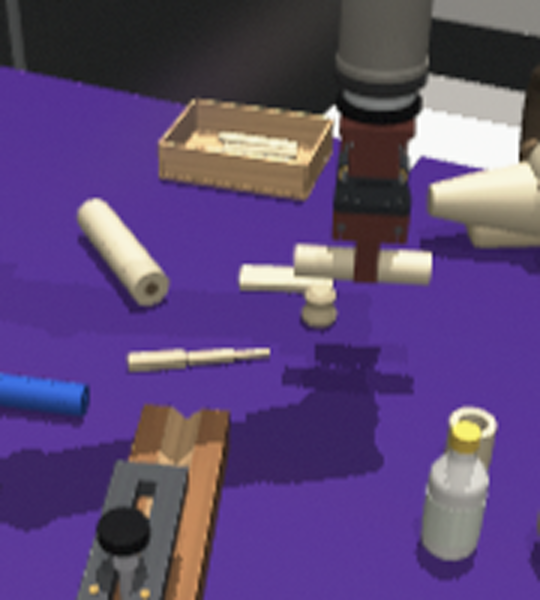

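The rod is held level in the fingers (crop px (300..430,262)), and the bystanders are undisturbed. I carry it over the open groove.

Request:
send_rows([
  [0.6,-1,-0.5,0,0,4,0.2],
  [1.8,-3,-0.5,0,0,11,0.2],
  [3.2,-5.4,-0.5,0,0,18,0.2],
  [4.7,-7.8,-0.5,0,0,25,0.2],
  [6.2,-10.3,-0.5,0,0,32,0.2],
  [7.7,-12.8,-0.5,0,0,39,0.2],
  [9.2,-15.3,-0.5,0,0,46,0.2],
  [10.7,-17.8,-0.5,0,0,53,0.2],
  [12.2,-20.3,-0.5,0,0,60,0.2],
  [13.6,-22.6,-0.5,0,0,67,0.2],
  [14.7,-24.4,0,0,0,74,0.2],
  [15.3,-25.4,0,0,0,81,0.2],
])

```text
time_s: 5.8
ee_pos: [0.5592, -0.0108, 0.2905]
tool_rot: [-0.002, 0.514, 0.858, 0.001]
force: [4.2, 27.4, -2.6]
opening: 0.032
grip_force: 26.1
```

```bash
python3 - <<'E'
from h import *
delta(jig(-.07,0,.1),109.9)
E
```

```text
t 5.8 pos [ 0.5592 -0.0108  0.2905] target [ 0.5602 -0.0112  0.282 ] d cm [-0.08  0.07  0.85] rot [-0.03 -0.26  8.19]
```

Request:
send_rows([
  [0,0,0,0,0,4,0.2],
  [0,0,0.3,0,0,8.2,0.2],
  [0,0,0.3,0,0,8.2,0.2],
  [0,0,0.3,0,0,8.2,0.2],
  [0,0,0.3,0,0,8.2,0.2],
])

```text
time_s: 6.22
ee_pos: [0.5596, -0.0105, 0.288]
tool_rot: [-0.001, 0.57, 0.821, -0.001]
force: [-1.8, 3.2, -3.0]
opening: 0.0319
grip_force: 24.2
```

```bash
python3 - <<'E'
from h import *
(im,d,c),(im2,d2,c2)=grab('scene'),grab('top'); np.savez('top4.npz',W=world(d2,c2),im=im2);np.savez('scene4.npz',W=world(d,c),im=im)
cv2.imwrite('pics/a4.png',np.hstack([cv2.resize(im[170:350,180:340],(400,450)),cv2.resize(im2[130:265,250:370],(400,450))]))
delta(jig(-.07,0,.049),109.9); print(robot.observe()['force'])
E
```

```text
t 6.32 pos [ 0.5597 -0.0105  0.2883] target [ 0.5602 -0.0112  0.231 ] d cm [-0.09  0.04  5.73] rot [-0.12 -0.09  0.48]
[-2.73850571  3.76899965 -2.70440288]
```

View pics/a4.png

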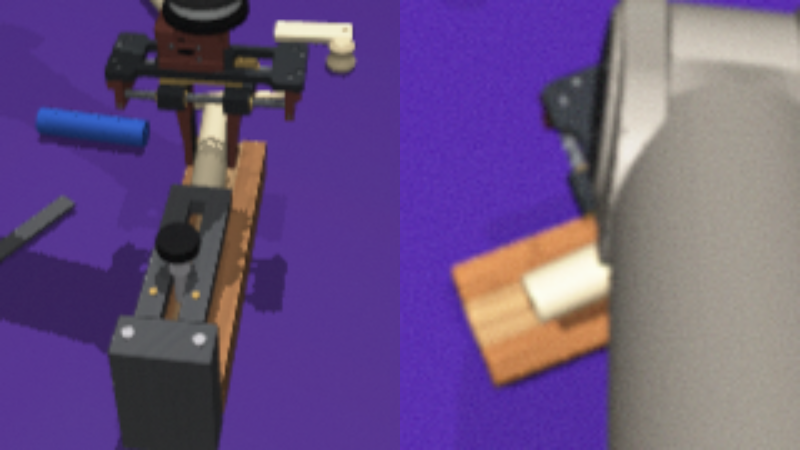

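The rod hangs over the groove and roughly in line with it (its end at right-panel px (540,295)). I measure its offset from the block with the same camera.

```bash
python3 - <<'E'
from h import *
W=np.load('top4.npz')['W']; p=W[190:250,260:312].reshape(-1,3); p=p[np.isfinite(p[:,0])]
V=np.array([-U[1],U[0],0]); x=(p-O)@U; y=(p-O)@V; z=p[:,2]
b=(z>.035)&(z<.053); r=(z>.085)&(z<.135)
print('block x',x[b].min(),'y range',[(lo,np.percentile(y[b&(x>lo)&(x<lo+.01)],[1,99]).round(4)) for lo in (-.17,-.16,-.15)])
g=(z<.042)&(z>.03)&(x<-.15)&(x>-.17)&(abs(y)<.016); print('groove y',np.median(y[g]),g.sum())
print('rod n',r.sum(),'x min',x[r].min(),'z98',np.percentile(z[r],98))
for lo in np.arange(-.14,-.1,.01):
    m=r&(x>lo)&(x<lo+.01)
    if m.sum()>5: print(round(lo,3),m.sum(),np.percentile(y[m],[3,97]).round(4),'ridge',np.median(y[m&(z>np.percentile(z[m],70))]).round(4))
E
```

```text
block x -0.17593190436436223 y range [(-0.17, array([-0.0399,  0.0381])), (-0.16, array([-0.0395,  0.0387])), (-0.15, array([-0.0399,  0.0394]))]
groove y 0.000529912055403877 82
rod n 377 x min -0.14225090589711867 z98 0.12987447036860683
-0.14 79 [-0.0201  0.0087] ridge -0.0062
-0.13 79 [-0.0202  0.0089] ridge -0.0045
-0.12 80 [-0.0191  0.0098] ridge -0.0042
-0.11 77 [-0.0188  0.0104] ridge -0.0029
-0.1 32 [-0.0169  0.0115] ridge -0.0029
```

The rod is skewed about 2.7° and about 2 mm to −y. I correct that while lowering, and stop 8 mm above the seat.

Request:
send_rows([
  [-0.1,0.2,0,0,0,2.9,0.2],
  [-0.1,0.2,0.5,0,0,2.9,0.2],
  [-0.1,0.2,1.5,0,0,2.9,0.2],
  [-0.1,0.2,2.5,0,0,2.9,0.2],
  [-0.1,0.2,3.5,0,0,2.9,0.2],
  [-0.1,0.2,4.3,0,0,2.9,0.2],
  [-0.1,0.2,4.7,0,0,2.9,0.2],
  [-0.1,0.2,4.7,0,0,2.9,0.2],
  [-0.1,0.2,4.7,0,0,2.9,0.2],
])

```text
time_s: 7.07
ee_pos: [0.5626, -0.0118, 0.2416]
tool_rot: [-0.0, 0.592, 0.806, -0.0]
force: [-0.3, -0.4, -1.7]
opening: 0.0314
grip_force: 25.0
```

```bash
python3 - <<'E'
from h import *
im2,d2,c2=grab('top'); W=world(d2,c2); p=W[190:250,260:312].reshape(-1,3); p=p[np.isfinite(p[:,0])]
V=np.array([-U[1],U[0],0]); x=(p-O)@U; y=(p-O)@V; z=p[:,2]; r=(z>.055)&(z<.09)
for lo in np.arange(-.15,-.1,.01):
    m=r&(x>lo)&(x<lo+.01)
    if m.sum()>5: print(round(lo,3),m.sum(),np.percentile(y[m],[3,97]).round(4),'ridge',np.median(y[m&(z>np.percentile(z[m],70))]).round(4),np.percentile(z[m],95).round(4))
delta(jig(-.07,0,.049),109.9); print(robot.observe()['force'])
E
```

```text
-0.15 6 [-0.0099  0.0074] ridge 0.0005 0.0771
-0.14 78 [-0.0111  0.0168] ridge 0.0047 0.0819
-0.13 71 [-0.0112  0.0168] ridge 0.0036 0.081
-0.12 71 [-0.0121  0.0163] ridge 0.0006 0.081
-0.11 71 [-0.0123  0.016 ] ridge 0.0015 0.0814
t 7.12 pos [ 0.5628 -0.0117  0.242 ] target [ 0.5602 -0.0112  0.231 ] d cm [ 0.12 -0.23  1.1 ] rot [ 0.01  0.02 -2.53]
[-0.83438802 -0.10446453 -1.98965854]
```

Request:
send_rows([
  [0,0,0,0,0,-1.7,0.2],
  [0,0,0.2,0,0,-1.7,0.2],
  [0,0,0.4,0,0,-1.7,0.2],
  [0,0,0.6,0,0,-1.7,0.2],
  [0,0,0.8,0,0,-1.7,0.2],
  [0,0,0.9,0,0,-1.7,0.2],
  [0,0,0.9,0,0,-1.7,0.2],
  [0,0,0.9,0,0,-1.7,0.2],
])

```text
time_s: 7.78
ee_pos: [0.5624, -0.0114, 0.2329]
tool_rot: [-0.0, 0.58, 0.815, -0.0]
force: [-2.0, -1.1, -0.1]
opening: 0.0318
grip_force: 25.0
```

```bash
cat > m.py <<'E'
from h import *
im2,d2,c2=grab('top'); W=world(d2,c2); p=W[190:250,260:312].reshape(-1,3); p=p[np.isfinite(p[:,0])]
V=np.array([-U[1],U[0],0]); x=(p-O)@U; y=(p-O)@V; z=p[:,2]; r=(z>.052)&(z<.09)
for lo in np.arange(-.15,-.1,.01):
    m=r&(x>lo)&(x<lo+.01)
    if m.sum()>5: print(round(lo,3),m.sum(),np.percentile(y[m],[3,97]).round(4),np.percentile(z[m],95).round(4))
delta(jig(-.07,0,.049),109.9); print(robot.observe()['force'])
E
python3 m.py
```

```text
-0.15 11 [-0.0298  0.0114] 0.0708
-0.14 73 [-0.0136  0.0152] 0.0739
-0.13 72 [-0.0134  0.0148] 0.0743
-0.12 71 [-0.0132  0.0155] 0.0739
-0.11 70 [-0.013  0.015] 0.073
t 7.83 pos [ 0.5624 -0.0114  0.2329] target [ 0.5602 -0.0112  0.231 ] d cm [ 0.09 -0.2   0.19] rot [-0.03 -0.01 -0.8 ]
[-0.69123682 -0.38929003  1.10961338]
```

Request:
send_rows([
  [0,0,0.1,0,0,0,0.2],
  [0,0,0.15,0,0,0,0.2],
  [0,0,0.15,0,0,0,0.2],
])

```text
time_s: 8.08
ee_pos: [0.5624, -0.0116, 0.2323]
tool_rot: [-0.0, 0.58, 0.814, 0.0]
force: [-5.5, -0.9, 10.2]
opening: 0.0314
grip_force: 25.0
```

```bash
python3 m.py
```

```text
-0.15 10 [-0.0108  0.0116] 0.0708
-0.14 72 [-0.0138  0.0146] 0.073
-0.13 72 [-0.0137  0.0156] 0.0737
-0.12 71 [-0.0137  0.0155] 0.0731
-0.11 70 [-0.0134  0.0154] 0.0735
t 8.13 pos [ 0.5624 -0.0116  0.2322] target [ 0.5602 -0.0112  0.231 ] d cm [ 0.12 -0.2   0.12] rot [-0.01 -0.03 -0.83]
[-5.38940773  0.36173434 10.3522136 ]
```

Seated: 12 N downward, top height settled. I let go and rise.

Request:
send_rows([
  [0,-0.1,-0.05,0,0,0,0.2],
  [0,-0.1,-0.05,0,0,0,0.45],
  [0,-0.1,-0.05,0,0,0,0.65],
  [0,-0.1,-0.05,0,0,0,0.65],
  [0,-0.1,-0.05,0,0,0,0.65],
  [0,-0.1,-0.5,0,0,0,0.65],
  [0,-0.1,-1.5,0,0,0,0.65],
  [0,-0.1,-3,0,0,0,0.65],
  [0,-0.1,-5,0,0,0,0.65],
  [0,-0.1,-6,0,0,0,0.65],
])

```text
time_s: 8.97
ee_pos: [0.5623, -0.012, 0.294]
tool_rot: [0.001, 0.58, 0.814, 0.001]
force: [-0.2, 0.1, 0.2]
opening: 0.0573
grip_force: 0.0
```

```bash
python3 m.py; python3 - <<'E'
from h import *
for t in(-35,-40): delta(jig(-.19,0,.075),109.9,t); delta(jig(-.19,0,.12),109.9,t)
print(robot.observe()['joint_positions'].round(2))
E
```

```text
-0.15 10 [-0.0105  0.0114] 0.0687
-0.14 72 [-0.0154  0.0137] 0.072
-0.13 71 [-0.0153  0.013 ] 0.0716
-0.12 73 [-0.0151  0.0139] 0.0722
-0.11 70 [-0.0149  0.0141] 0.0713
t 9.02 pos [ 0.5628 -0.012   0.2951] target [ 0.5602 -0.0112  0.231 ] d cm [ 0.17 -0.26  6.41] rot [ 0.3   0.06 -0.83]
[ 1.34224218 -0.68350434  1.22947957]
t 9.02 pos [ 0.5628 -0.012   0.2951] target [0.4838 0.1998 0.2241] d cm [22.6  -0.59  7.08] rot [ 3.000e-02 -3.494e+01 -9.000e-01]
t 9.02 pos [ 0.5628 -0.012   0.2951] target [0.4838 0.1998 0.2691] d cm [22.6  -0.56  2.58] rot [ 3.000e-02 -3.494e+01 -9.000e-01]
t 9.02 pos [ 0.5628 -0.012   0.2951] target [0.4795 0.2117 0.2144] d cm [23.87 -0.61  8.04] rot [-1.000e-02 -3.994e+01 -9.000e-01]
t 9.02 pos [ 0.5628 -0.012   0.2951] target [0.4795 0.2117 0.2594] d cm [23.86 -0.59  3.54] rot [-1.000e-02 -3.994e+01 -9.000e-01]
[-0.4   0.45  0.4   1.95 -0.24  0.79  0.46]
```

The rod is seated in the open groove (centre y ≈ −0.6 mm, rear end near jig x = −143 mm). Now I tilt 40°, close the fingers and go behind the rod.

Request:
send_rows([
  [2,0,-0.5,0,-3,0,0.3],
  [4,-0.1,-0.5,0,-7,0,0],
  [6.2,-0.1,-0.5,0,-11,0,0],
  [8.5,-0.2,0,0,-15,0,0],
  [10.8,-0.2,0,0,-19,0,0],
  [13,-0.3,0.5,0,-23,0,0],
  [15.3,-0.3,1,0,-27,-0.3,0],
  [17.5,-0.4,1.5,0,-31,-0.6,0],
  [19.8,-0.4,2,0,-34,-0.9,0],
  [22,-0.4,2.7,0,-37,-0.9,0],
  [23.9,-0.4,3.5,0,-40,-0.9,0],
  [23.9,-0.4,3.5,0,-40,-0.9,0],
], force=20)

```text
time_s: 10.02
ee_pos: [0.4779, 0.2184, 0.2539]
tool_rot: [0.279, 0.535, 0.772, -0.198]
force: [0.3, 0.2, -1.4]
opening: 0.0007
grip_force: 0.0
```

```bash
python3 - <<'E'
from h import *
im2,d2,c2=grab('top'); im,d,c=grab('scene')
cv2.imwrite('pics/a5.png',np.hstack([cv2.resize(im[110:350,160:340],(400,533)),cv2.resize(im2[100:300,200:350],(400,533))]))
delta(jig(-.19,.0015,.058),109.9,-40); delta(jig(-.16,.0015,.058),109.9,-40);print(robot.observe()['force'],robot.observe()['opening'])
E
```

```text
t 10.12 pos [0.4795 0.2134 0.256 ] target [0.4809 0.2122 0.1974] d cm [3.64 0.13 4.59] rot [-0.18  0.01  0.35]
t 10.12 pos [0.4795 0.2134 0.256 ] target [0.4911 0.184  0.1974] d cm [1.34 0.12 6.52] rot [-0.18  0.01  0.35]
[ 0.08028841 -0.4622396   0.02492665] 0.0007563712878023304
```

View pics/a5.png

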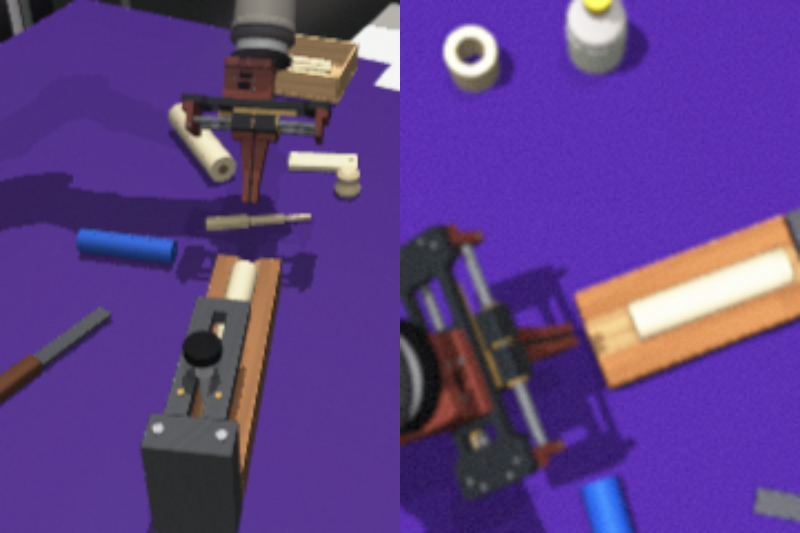

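The view shows the closed, tilted fingers behind the groove's open end (right px (570,335)) and the rod lying straight in the V ((640,315) to (790,265)). I lower behind the rod.

Request:
send_rows([
  [0.9,0,1.1,0,0,0.3,0],
  [1.8,0.1,2.3,0,0,0.3,0],
  [2.7,0.1,3.4,0,0,0.3,0],
  [3.6,0.1,4.6,0,0,0.3,0],
  [3.6,0.1,4.6,0,0,0.3,0],
  [2.5,0.1,5.5,0,0,0.3,0],
  [1.8,0.1,6.1,0,0,0.3,0],
  [1.8,0.1,6.1,0,0,0.3,0],
])

```text
time_s: 10.78
ee_pos: [0.49, 0.1854, 0.1997]
tool_rot: [0.279, 0.543, 0.767, -0.198]
force: [0.3, -0.8, 0.2]
opening: 0.0005
grip_force: 0.0
```

```bash
python3 - <<'E'
from h import *
for x in(-.151,-.10,-.0,.0025): delta(jig(x,.0015,.058),109.9,-40)
s=robot.observe();print(s['force'],s['joint_positions'].round(2))
E
```

```text
t 10.78 pos [0.49   0.1854 0.1997] target [0.4942 0.1755 0.1974] d cm [-0.67  0.07  0.86] rot [-0.37  0.05 -0.38]
t 10.78 pos [0.49   0.1854 0.1997] target [0.5116 0.1275 0.1974] d cm [-4.58  0.12  4.14] rot [-0.37  0.05 -0.38]
t 10.78 pos [0.49   0.1854 0.1997] target [0.5456 0.0335 0.1974] d cm [-12.23   0.21  10.58] rot [-0.37  0.05 -0.38]
t 10.78 pos [0.49   0.1854 0.1997] target [0.5464 0.0312 0.1974] d cm [-12.42   0.21  10.74] rot [-0.37  0.05 -0.38]
[ 0.34008358 -0.79938668  0.2357421 ] [-1.22  0.76  0.74  2.08  0.31  0.66 -0.51]
```

Request:
send_rows([
  [-0.3,0,0.6,-0.3,0,-0.4,0],
  [-0.7,0.1,0.9,-0.3,0,-0.4,0],
  [-1.1,0.1,1.2,-0.3,0,-0.4,0],
  [-1.7,0.1,1.7,-0.3,0,-0.4,0],
  [-2.5,0.1,2.4,-0.3,0,-0.4,0],
  [-3.3,0.1,3.1,-0.3,0,-0.4,0],
  [-4.1,0.1,3.7,-0.3,0,-0.4,0],
  [-4.9,0.1,4.4,-0.3,0,-0.4,0],
  [-5.7,0.1,5.1,-0.3,0,-0.4,0],
  [-6.5,0.2,5.7,-0.3,0,-0.4,0],
  [-7.2,0.2,6.3,-0.3,0,-0.4,0],
  [-7.5,0.2,6.6,-0.3,0,-0.4,0],
])

```text
time_s: 11.78
ee_pos: [0.5248, 0.0939, 0.1959]
tool_rot: [0.28, 0.538, 0.77, -0.197]
force: [-2.3, 3.3, 3.9]
opening: 0.0003
grip_force: 2.0
```

```bash
python3 - <<'E'
from h import *
im2,d2,c2=grab('top'); W=world(d2,c2); im,d,c=grab('scene')
cv2.imwrite('pics/a6.png',np.hstack([cv2.resize(im[170:350,180:340],(400,450)),cv2.resize(im2[120:255,290:410],(400,450))]))
for x in(-.0,.0023): delta(jig(x,.0015,.058),109.9,-40)
s=robot.observe();tip=s['ee_pos']+.182*toolR(s['tool_rot']).apply([0,0,1])-O;V=np.array([-U[1],U[0],0]);print('tip',tip@U,tip@V,tip[2]);print(s['force'],s['joint_positions'].round(2))
E
```

```text
t 11.88 pos [0.5246 0.0945 0.1958] target [0.5456 0.0335 0.1974] d cm [-5.04 -0.13  4.03] rot [-0.01  0.03  0.23]
t 11.88 pos [0.5246 0.0945 0.1958] target [0.5464 0.0313 0.1974] d cm [-5.22 -0.13  4.18] rot [-0.01  0.03  0.23]
tip -0.06443193939340237 0.002549805501002218 0.056469660199025246
[-0.32556328  0.12004825 -0.01240928] [-1.06  0.78  0.77  2.1   0.38  0.52 -0.42]
```

View pics/a6.png

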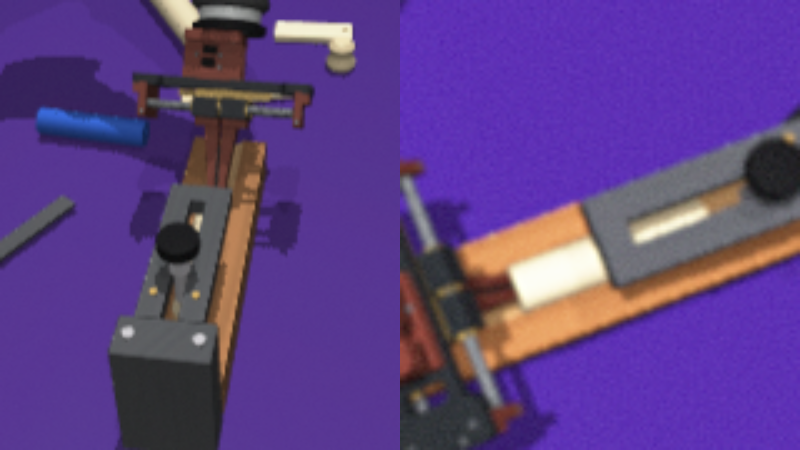

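The view shows the rod (right px (515,280)) sliding in under the arm, its front end visible in the slot at (700,215), with the fingers behind it. I continue, slowing towards the stop.

Request:
send_rows([
  [-0.5,0,0.3,0,0,0.2,0],
  [-1.1,-0.1,0.8,0,0,0.2,0],
  [-1.7,-0.1,1.3,0,0,0.2,0],
  [-2.3,-0.1,1.8,0,0,0.2,0],
  [-2.9,-0.1,2.3,0,0,0.2,0],
  [-3.4,-0.1,2.7,0,0,0.2,0],
  [-3.8,-0.1,3.0,0,0,0.2,0],
  [-4.2,-0.1,3.3,0,0,0.2,0],
  [-4.5,-0.1,3.6,0,0,0.2,0],
  [-4.6,-0.1,3.7,0,0,0.2,0],
  [-4.6,-0.1,3.7,0,0,0.2,0],
])

```text
time_s: 12.8
ee_pos: [0.544, 0.0396, 0.197]
tool_rot: [0.28, 0.539, 0.77, -0.196]
force: [-0.4, -0.0, -1.0]
opening: 0.0005
grip_force: 0.1
```

```bash
cat > t.py <<'E'
from h import *
s=robot.observe();tip=s['ee_pos']+.182*toolR(s['tool_rot']).apply([0,0,1])-O;V=np.array([-U[1],U[0],0]);print('tip',tip@U,tip@V,tip[2]);print('f jig',s['force']@U,s['force']@V,s['force'][2])
delta(jig(.0023,.0015,.058),109.9,-40)
E
python3 t.py
```

```text
tip -0.006205583449743924 0.002211064833806387 0.057610479711765195
f jig -0.09150358397535431 -0.37105120208947084 -1.024683103920181
t 12.8 pos [0.544  0.0396 0.197 ] target [0.5464 0.0313 0.1974] d cm [-0.68 -0.06  0.52] rot [0.05 0.01 0.08]
```

Last centimetre in small steps, watching the force.

Request:
send_rows([
  [-0.15,0,0.15,0,0,0,0],
  [-0.3,0,0.25,0,0,0,0],
  [-0.45,0,0.35,0,0,0,0],
  [-0.55,0,0.45,0,0,0,0],
  [-0.65,0,0.5,0,0,0,0],
  [-0.65,0,0.5,0,0,0,0],
])

```text
time_s: 13.3
ee_pos: [0.5468, 0.0322, 0.1973]
tool_rot: [0.28, 0.539, 0.77, -0.196]
force: [-0.5, 1.1, -1.1]
opening: 0.0003
grip_force: 0.5
```

```bash
python3 t.py
```

```text
tip 0.0015973680691935563 0.002504944009527032 0.05784197668625021
f jig -1.1784692522131948 -0.12413707990112077 -1.1469803636016171
t 13.3 pos [0.5468 0.0322 0.1973] target [0.5464 0.0313 0.1974] d cm [-0.06 -0.07  0.03] rot [ 0.08 -0.01  0.1 ]
```

Request:
send_rows([
  [-0.08,0,0.06,0,0,0,0],
  [-0.16,0,0.13,0,0,0,0],
  [-0.23,0,0.19,0,0,0,0],
  [-0.23,0,0.19,0,0,0,0],
])

```text
time_s: 13.63
ee_pos: [0.5473, 0.0313, 0.197]
tool_rot: [0.279, 0.538, 0.771, -0.196]
force: [-8.9, 10.9, 8.2]
opening: 0.0004
grip_force: 6.8
```

```bash
python3 t.py
```

```text
tip 0.002374239776468592 0.0026981635853575376 0.05732108590521953
f jig -13.255973580712398 -4.653840215388663 8.249912319652886
t 13.63 pos [0.5473 0.0313 0.197 ] target [0.5464 0.0313 0.1974] d cm [-0.   -0.09 -0.06] rot [ 0.1  -0.11  0.19]
```

A 13 N rise, with the tip exactly where the home position predicts: the rod is at the stop. I hold briefly, then back straight out.

Request:
send_rows([
  [0,0,0,0,0,0,0],
  [0,0,0,0,0,0,0],
  [0,0,0,0,0,0,0],
  [0.5,0,-0.4,0,0,0,0],
  [1.5,0,-1.3,0,0,0,0],
  [3,0,-2.6,0,0,0,0],
  [4.6,0,-3.9,0,0,0,0],
  [6.1,0,-5.1,0,0,0,0],
  [7.7,0,-6.4,0,0,0,0],
  [8,0,-8.5,0,0,0,0],
  [8,0,-11,0,0,0,0],
  [8,0,-13,0,0,0,0],
])

```text
time_s: 14.63
ee_pos: [0.4979, 0.1666, 0.2463]
tool_rot: [0.28, 0.538, 0.77, -0.196]
force: [0.4, -0.2, 0.5]
opening: 0.0006
grip_force: 0.0
```

```bash
python3 - <<'E'
from h import *
im2,d2,c2=grab('top'); im,d,c=grab('scene'); W=world(d2,c2)
p=W[120:215,330:430].reshape(-1,3); p=p[np.isfinite(p[:,0])]; V=np.array([-U[1],U[0],0]); x=(p-O)@U; y=(p-O)@V; z=p[:,2]
m=(z>.06)&(z<.08)&(abs(y)<.02); print('rod x',np.percentile(x[m],[1,99]),'n',m.sum()); k=z>.155; print('knob',(x[k].min()+x[k].max())/2,(y[k].min()+y[k].max())/2,np.median(z[k]))
cv2.imwrite('pics/a7.png',np.hstack([cv2.resize(im[190:350,190:330],(400,457)),cv2.resize(im2[125:225,330:450],(480,400))[:,:400] if 0 else cv2.resize(im2[125:240,340:440],(400,457))]))
O2=jig(.095,.0005,0); delta(jig(.095,.0015,.2),109.9,0); s=robot.observe(); print(s['joint_positions'].round(2))
E
```

```text
rod x [0.02454026 0.10052622] n 207
knob 0.09341852687305464 -0.0009268145429552847 0.16706079508931704
t 14.73 pos [0.4987 0.1678 0.2471] target [ 0.6177 -0.1658  0.382 ] d cm [-35.83  -0.31  12.37] rot [ 0.29 39.9   0.24]
[-1.22  0.67  0.79  2.08  0.35  0.71 -0.45]
```

View pics/a7.png

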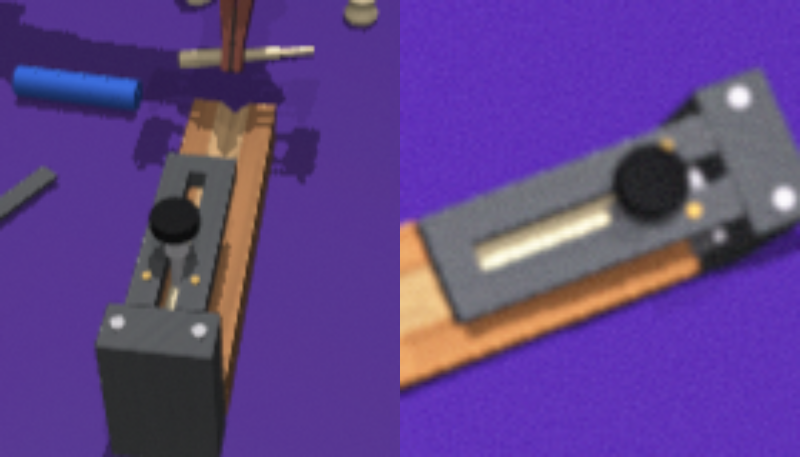

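The rod shows in the slot right up behind the knob (right px (480,260) to (610,215)), and the groove behind is empty: the rod is under the arm. I lift, come upright and go over the knob.

Request:
send_rows([
  [-1.5,0,-1.7,0,0,0,0],
  [-3.7,0,-4.4,0,0,0,0],
  [-6,0,-7.1,0,0,0,0],
  [-8,0,-9.5,0,4,0,0],
  [-9.8,0,-9.4,0,9,0,0],
  [-12,0,-7.6,0,14,0,0],
  [-14.3,-0.1,-5.7,0,19,0,0],
  [-16.6,-0.1,-3.8,0,24,0,0],
  [-18.9,-0.2,-1.8,0,29,0,0],
  [-21.2,-0.2,0.1,0,34,0,0],
  [-23.5,-0.2,2,0,38,0,0],
  [-24.5,-0.2,2.9,0,39.9,0,0],
])

```text
time_s: 15.73
ee_pos: [0.5672, -0.0353, 0.3806]
tool_rot: [0.0, 0.577, 0.817, 0.0]
force: [0.1, -0.1, 0.4]
opening: 0.0008
grip_force: 0.0
```

```bash
python3 - <<'E'
from h import *
delta(jig(.095,.0015,.2),109.9,0); s=robot.observe(); print(s['joint_positions'].round(2))
E
```

```text
t 15.73 pos [ 0.5672 -0.0353  0.3806] target [ 0.6177 -0.1658  0.382 ] d cm [-13.99   0.39  -0.12] rot [ 0.04  0.04 -0.33]
[-0.54  0.37  0.63  1.87 -0.26  0.98  0.55]
```

Request:
send_rows([
  [-2,0.1,-0.1,0,0,-0.3,0],
  [-4.5,0.1,-0.1,0,0,-0.3,0],
  [-7,0.2,-0.1,0,0,-0.3,0],
  [-9.5,0.3,-0.1,0,0,-0.3,0],
  [-12,0.3,-0.1,0,0,-0.3,0],
  [-13.5,0.4,-0.1,0,0,-0.3,0],
  [-14,0.4,-0.1,0,0,-0.3,0],
  [-14,0.4,-0.1,0,0,-0.3,0],
  [-14,0.4,-0.1,0,0,-0.3,0],
])

```text
time_s: 16.48
ee_pos: [0.6183, -0.1589, 0.3812]
tool_rot: [0.0, 0.571, 0.821, -0.001]
force: [-0.4, -0.9, -0.5]
opening: 0.0006
grip_force: 0.0
```

```bash
python3 - <<'E'
from h import *
delta(jig(.095,.0015,.168),109.9,0)
im,d,c=grab('scene'); s=robot.observe(); print(s['joint_positions'].round(2),s['force'])
cv2.imwrite('pics/a8.png',cv2.resize(im[180:350,190:330],None,fx=3,fy=3))
delta(jig(.095,.0015,.168),109.9,0)
E
```

```text
t 16.48 pos [ 0.6183 -0.1589  0.3812] target [ 0.6177 -0.1658  0.35  ] d cm [-0.63 -0.29  3.12] rot [-0.08  0.06  0.39]
[-0.29  0.5   0.62  1.7  -0.33  1.05  0.79] [-0.44063918  1.07172936  0.08354563]
t 16.53 pos [ 0.6185 -0.1581  0.3813] target [ 0.6177 -0.1658  0.35  ] d cm [-0.7  -0.33  3.13] rot [-0.06  0.04  0.47]
```

View pics/a8.png

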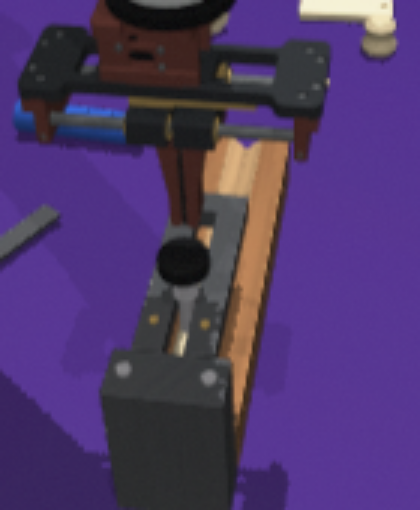

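The closed fingertips stand just above and behind the black knob (px (185,262)). I shift 7 mm forward, descend and press slowly.

Request:
send_rows([
  [-0.4,-0.2,0,0,0,0.4,0],
  [-0.7,-0.3,0.5,0,0,0.4,0],
  [-0.7,-0.3,1.5,0,0,0.4,0],
  [-0.7,-0.3,2.5,0,0,0.4,0],
  [-0.7,-0.3,3,0,0,0.4,0],
  [-0.7,-0.3,3.5,0,0,0.4,0],
  [-0.7,-0.3,4,0,0,0.4,0],
  [-0.7,-0.3,4.4,0,0,0.4,0],
  [-0.7,-0.3,4.8,0,0,0.4,0],
  [-0.7,-0.3,5.1,0,0,0.4,0],
  [-0.7,-0.3,5.3,0,0,0.4,0],
  [-0.7,-0.3,5.3,0,0,0.4,0],
])

```text
time_s: 17.53
ee_pos: [0.618, -0.1663, 0.3289]
tool_rot: [-0.0, 0.574, 0.819, -0.0]
force: [-6.0, 2.3, 8.1]
opening: 0.0005
grip_force: 4.3
```

```bash
python3 - <<'E'
from h import *
delta(jig(.095,.0015,.146),109.9,0); print(robot.observe()['force'])
E
```

```text
t 17.53 pos [ 0.618  -0.1663  0.3289] target [ 0.6177 -0.1658  0.328 ] d cm [ 0.06 -0.01  0.09] rot [-0.06 -0.01  0.05]
[-6.02087665  2.30597172  8.05101038]
```

8 N is nearly fully down; I go on until the solid end shows in the force.

Request:
send_rows([
  [0,0,0.1,0,0,0,0],
  [0,0,0.2,0,0,0,0],
  [0,0,0.3,0,0,0,0],
  [0,0,0.35,0,0,0,0],
  [0,0,0.35,0,0,0,0],
  [0,0,0.35,0,0,0,0],
])

```text
time_s: 18.03
ee_pos: [0.618, -0.1667, 0.3282]
tool_rot: [-0.0, 0.574, 0.819, 0.0]
force: [-10.3, 5.7, 26.1]
opening: 0.0005
grip_force: 12.8
```

The force rose to 26 N with almost no motion, so the plunger is on its solid end. I hold, then release and move clear.

Request:
send_rows([
  [0,0,0,0,0,0,0],
  [0,0,0,0,0,0,0],
  [0,0,0,0,0,0,0],
  [0,0,0,0,0,0,0],
  [0,0,-0.5,0,0,0,0],
  [0,0,-1.2,0,0,0,0],
  [0,0,-2,0,0,0,0],
  [0,0,-3,0,0,0,0],
  [0,0,-5,0,0,0,0],
  [0,0,-8,0,0,0,0],
  [0,0,-10,0,0,0,0],
  [0,0,-10,0,0,0,0],
])

```text
time_s: 19.03
ee_pos: [0.6195, -0.1676, 0.4302]
tool_rot: [0.004, 0.574, 0.819, 0.001]
force: [1.6, -0.6, -0.3]
opening: 0.0003
grip_force: 0.0
```

Request:
send_rows([
  [2,0,0,0,0,0,0],
  [5,0,0,0,0,0,0],
  [8,0,0,0,0,0,0],
  [11,0,0,0,0,0,0],
  [14,0,0,0,0,0,0],
  [17,0,0,0,0,0,0],
  [20,0,0,0,0,0,0],
  [23,0,0,0,0,0,0],
  [26,0,0,0,0,0,0],
  [28,0,0,0,0,0,0],
  [28,0,0,0,0,0,0],
  [28,0,0,0,0,0,0],
])

```text
time_s: 20.03
ee_pos: [0.5226, 0.0977, 0.4246]
tool_rot: [0.001, 0.573, 0.82, -0.001]
force: [0.6, -0.8, -0.1]
opening: 0.0003
grip_force: 0.0
```

```bash
python3 - <<'E'
from h import *
im2,d2,c2=grab('top'); W=world(d2,c2)
p=W[120:215,330:430].reshape(-1,3); p=p[np.isfinite(p[:,0])]; V=np.array([-U[1],U[0],0]); x=(p-O)@U; y=(p-O)@V; z=p[:,2]
m=(z>.06)&(z<.08)&(abs(y)<.02); print('rod x',np.percentile(x[m],[1,99]),np.median(z[m]),m.sum()); k=z>.14; print('knob z',np.median(z[k]),k.sum())
s=robot.observe(); print(s['force'],s['time_s'])
# rod end seen from the scene camera / stop gap
im,d,c=grab('scene'); cv2.imwrite('pics/a9.png',np.hstack([cv2.resize(im[230:310,210:290],(400,400)),cv2.resize(im2[125:215,340:430],(400,400))]))
E
```

```text
rod x [0.02417598 0.10339303] 0.06865205213399206 208
knob z 0.16709332202932614 292
[ 0.14241347 -0.60279876 -0.22806366] 20.0833
```

View pics/a9.png

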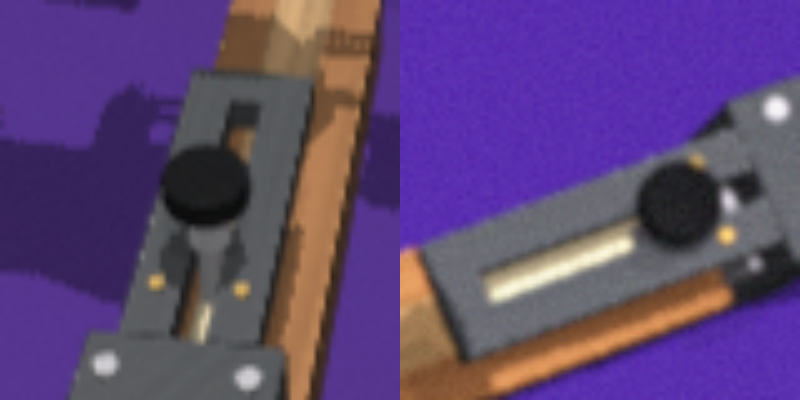

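The knob is back up (167 mm), and the rod fills the slot right to the column (left px (200,320)). I hand in.

```bash
python3 -c "
from plant import robot
print(robot.finish_job())"
```

```text
the job is handed in; nothing more can be done
None
```

I laid the rod in the groove, pushed it home against the stop, pressed the plunger to its solid end and let it come back up, then handed the job in at about 20 s; no verdict came back.

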